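Roll the six-sided palette bar to the chosen shade

TASK

Roll the six-sided make-up palette bar over on its grey mat, face by face, until the colour facing up is the colour of the compact in the white-edged pocket of the small yellow rack. Roll it, never pick it up off the mat; leave it lying flat on a face, wholly on the mat, and let go. Do not shift or knock over the pots, bottles, brush, brush cup or compacts around it.

Things in the scene. Friction and masses are not known exactly. Their poses are not given: they have to be found in the camera images.
- palette_bar: Loose black hexagonal bar on the mat, 150 mm long (its y axis, across the robot's view), 50 mm across flats, 57.7 across corners, 0.3 to 0.55 kg. Origin at its centre, 28 mm above the table when flat. Four plates of one colour on each side. Side normals, going from its z axis (up at the start) towards x: ivory 0 deg, bronze 60, red 120, blue 180, green 240, violet 300.
- face_red (a point): Centre of the bar's red side, 25 mm from the bar's origin.
- face_blue (a point): Centre of the bar's blue side, 25 mm from the bar's origin.
- face_green (a point): Centre of the bar's green side, 25 mm from the bar's origin.
- work_mat: Grey rubber mat fixed to the table, 360 mm (its x, away from the robot) by 300 mm (its y), 3 mm thick. Grips well (friction about 1): a finger pressed against the bar's mid-height corner edge and moved in and up heaves it over its far lower edge; past 30 deg it drops onto the next side, 29 mm along. A level push may only slide it. Origin at the centre of its underside.
- chosen_pocket (a point): Centre of the floor of the white-edged, white-floored end pocket (nearest the robot) of the fixed yellow rack on the right; the rack has three pockets 70 mm apart in a row. The compact in this pocket shows the colour wanted.
- compact_red: Round black compact, 50 mm across, 14.5 mm high, red top; in one of the rack's pockets. Origin at the centre of its underside.
- compact_blue: The same compact with a blue top.
- compact_green: The same compact with a green top.
- pot_tan: Small pot, 46 mm across, 26 mm high, tan with black lid, standing on the mat near its far left corner. Origin under its centre.
- pot_pink: Small pot, 46 mm across, 26 mm high, pink with black lid, standing on the mat near its near right corner. Origin under its centre.
- foundation: Skin-coloured bottle with black cap, 38 mm across, 115 mm high, standing left of the mat. Origin under its centre.
- foundation_dark: Tan bottle with black cap, 38 mm across, 105 mm high, standing left of the mat. Origin under its centre.
- brush: Make-up brush, 170 mm long, lying left of the bottles. Origin on its underside.
- brush_cup: Black open cup, 72 mm across, 90 mm high, standing on the left. Origin under its centre.

How it is judged:
By the outcome, as a careful person would: the job done as asked, in the order asked, and still so for the second after the job is handed in, with the robot touching nothing.
It also fails if it takes over 40 s, if anything falls off the work surface, if the arm or the gripper's body presses on something with over 40 N, if the wrist force passes 120 N, or if a joint passes its speed limit or range.

ROBOT

A 7-joint arm with a two-finger parallel gripper is mounted at the origin on the work surface. World frame = base frame: x ahead of the robot, y to its left, z up, the work surface at z = 0. Lengths are in m, angles in rad, forces in N, time in s.
With the tool pointing down it reaches from about 0.4 to 0.85 m from the base axis. Payload 4.5 kg.
Tool frame: the origin (TCP) lies midway between the tips of the shut fingers; the grasp point (between the pads) lies 19 mm behind it; x points along the fingers, y is the direction in which the jaws open and shut, and the axes are right-handed (so a half turn about x gives the same grasp; the last joint's range is limited). The gripper opens to 88 mm and grips with 3 to 60 N. Pads are 18 mm wide; open, the fingers measure 123 mm over their backs; the gripper's body (75 mm by 187 mm) begins 45 mm behind the grasp point.
Start: joints at [1.253, 0.689, -0.195, 1.565, 0.157, 0.902, -0.215], TCP at [0.215, -0.587, 0.239] pointing down, gripper open.
Joint ranges: [-3.01, 3.01], [-0.46, 2.08], [-1.47, 1.51], [0.13, 2.56], [-1, 4.14], [0.04, 2.09], [-2.66, 2.66]. Speed limits (rad/s): [2.57, 2.57, 3.14, 3.14, 3.14, 3.14, 3.14].

INTERFACE

Orientations are given as a unit quaternion [x, y, z, w].
In Python, from plant import r, eyes gives the robot as it stands.
- The arm moves only by the shell command python3 -m pendant 'ROWS' [FORCE]. ROWS is JSON, a list that holds one entry, the list of rows, each a list of 7 numbers: the turn, a rotation vector about the tool's x, y, z in rad, then the shift along the tool's x, y, z in cm, then the finger opening in cm, from 0 to 8.81. A call has 1 to 10 rows; each row shifts and turns the commanded pose from where the row before left it, along the tool's axes as they then stand; what a row does not reach is not made up. A row lasts 1/12 s, in which the tool goes at most 41.7 mm and 7.16 degrees, less where a joint would pass 70% of its speed; a pose out of reach is approached as far as the arm can. A call is refused whole if a number of a shift passes 4.17 or a number of a turn 0.125, either way. A call with a gripper value outside its range is refused whole. The fingers move at their own pace and stop on an object; FORCE is the grip in N (left out, the last holds). Time passes only in rows, so rows that do not move let the fingers close. It gives the time, the measured TCP pose, the force and the opening at its end, in the units of the state.
- r.get_state(): the state, without advancing time (a new reading comes with each control period).
- eyes.snapshot(name): name is "scene" or "top"; returns the picture (400x640x3 uint8, red, green, blue); there is no depth.
- eyes.camera_info(name): a dict with "fovy" (degrees; the focal length in pixels is half the picture's height over the tangent of half this angle, whatever the lens; pixels are square), "cx", "cy" (the principal point, pixels), "world_from_camera" (4x4, takes a point from camera to world coordinates). Camera axes: x right, y up, looking along -z (the intrinsics and any distortion apply to the point x, -y, -z); pixel columns grow to the right and rows downward; lengths in m; the calibration is good to about 2 mm. A picture is of the moment at which its call begins. camera_info takes no time and is no camera call.
- r.finish_job(): hands the job in, once; it reports no verdict.
The state is a dict: "clock": time; "q": joint angles; "qd": joint speeds; "joint_torque": joint torques, N m; "tool_pos": TCP position; "eef_rot": TCP orientation; "contact_force": force on the tool from outside, world axes, zero at the start; "moment": the same for the moment, N m; "opening": opening from 0.0 (shut) to 1.0 (fully open).
Only numpy, scipy, OpenCV 4.12 (cv2) and the standard library are available. Lean on these libraries where they do the work, as an engineer would, in place of code of your own. Each camera call takes 0.05 s, during which the arm holds its last target.

## Working session

There is one attempt and no reset: what is moved stays moved. The work goes in short steps, Python scripts to look and compute and a shell command to move; the robot and the scene stay as the last step left them, time stands still between calls to the robot, and variables do not carry over. Pictures are saved under pics/ and viewed, and the job is handed in when it is done.

```bash
ls; mkdir -p pics; python3 - <<'E'
from plant import r, eyes
import cv2,json
for n in("scene","top"):
    im=eyes.snapshot(n); cv2.imwrite(f"pics/{n}0.png",im[:,:,::-1])
    print(eyes.camera_info(n))
s=r.get_state();print(s["clock"],s["tool_pos"],s["eef_rot"],s["opening"],s["contact_force"])
E
```

```text
pics
{'fovy': 56.57102788470775, 'cx': 321.4962610689374, 'cy': 191.68340218317164, 'world_from_camera': array([[-0.24099451, -0.76347925,  0.59918368,  1.27568306],
       [ 0.97052414, -0.19093806,  0.14705632,  0.22451173],
       [ 0.00213252,  0.61696199,  0.78699006,  1.00155498],
       [ 0.        ,  0.        ,  0.        ,  1.        ]])}
{'fovy': 56.51359102680877, 'cx': 317.1517957523843, 'cy': 199.8470211147981, 'world_from_camera': array([[-0.08137151,  0.9752443 , -0.20561428,  0.33284378],
       [-0.99668113, -0.08010223,  0.01450386,  0.0349474 ],
       [-0.00232536,  0.20611208,  0.97852563,  1.10462682],
       [ 0.        ,  0.        ,  0.        ,  1.        ]])}
0.1 [ 0.215164   -0.58620692  0.23800067] [-0.69605273 -0.12435164  0.69631939 -0.1232338 ] 1.0005516153713008 [ 0.19009979  0.39269689 -0.30465338]
```

View pics/scene0.png

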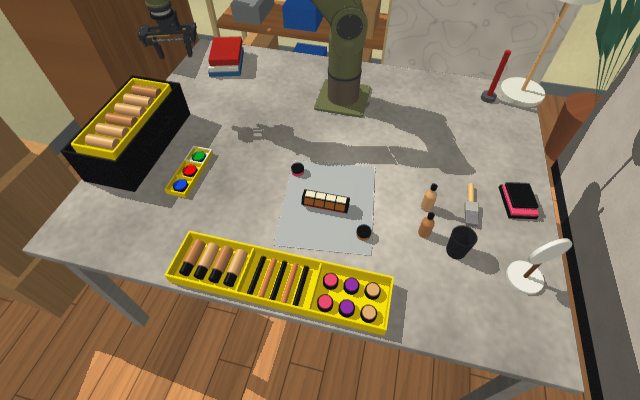

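View pics/top0.png

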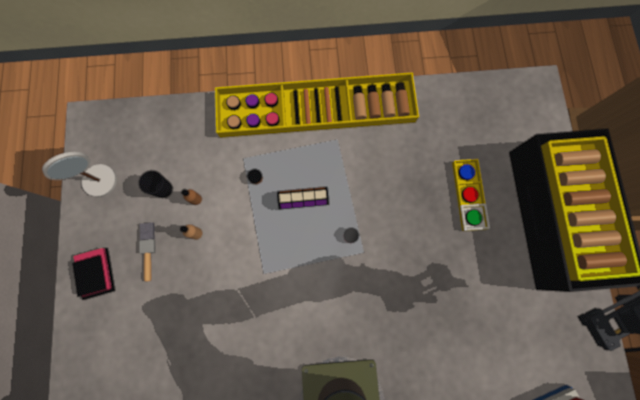

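The scene view shows green at the robot-side end (200,156), blue at the far end (180,186). The top view shows the white-edged pocket at (474,217) with the green compact. The bar is at (303,197) with violet on the robot side, so green needs two rolls away from the robot. Next I measure.

```bash
cat > h.py <<'E'
import numpy as np,cv2
from plant import r,eyes
def ray(n,uv):
    c=eyes.camera_info(n);f=200/np.tan(np.radians(c["fovy"])/2);T=np.array(c["world_from_camera"])
    d=np.array([(uv[0]-c["cx"])/f,-(uv[1]-c["cy"])/f,-1]);return T[:3,3],T[:3,:3]@d
def onz(n,uv,z):
    o,d=ray(n,uv);return o+d*(z-o[2])/d[2]
E
python3 - <<'E'
import cv2,numpy as np
a=cv2.imread('pics/top0.png')[135:285,230:370];b=cv2.imread('pics/scene0.png')[150:265,265:395]
cv2.imwrite('pics/tc.png',cv2.resize(a,None,fx=4,fy=4,interpolation=cv2.INTER_CUBIC))
cv2.imwrite('pics/sc.png',cv2.resize(b,None,fx=5,fy=5,interpolation=cv2.INTER_CUBIC))
from h import *
for n,uv,z in [("top",(342,141),.003),("top",(244,157),.003),("top",(263,273),.003),("top",(364,253),.003),("top",(255,176),.026),("top",(351,235),.026),("scene",(297,168),.026),("scene",(364,231),.026),("top",(474,217),.0145)]: print(n,uv,onz(n,uv,z).round(4))
for n in("top","scene"):
    im=cv2.imread(f'pics/{n}0.png');h=cv2.cvtColor(im,cv2.COLOR_BGR2HSV)
    x0,x1,y0,y1=(270,335,180,212) if n=="top" else (295,355,185,218)
    m=((h[...,2]>170)&(h[...,1]<90))[y0:y1,x0:x1].astype('uint8')
    p=np.argwhere(m)[:,::-1]+[x0,y0]
    R=cv2.minAreaRect(p.astype('float32'));print(n,len(p),R)
    for c in cv2.boxPoints(R): print(c,onz(n,c,.053).round(4))
    print('ctr',onz(n,R[0],.053))
E
```

```text
top (342, 141) [ 0.7455 -0.0742  0.003 ]
top (244, 157) [0.7183 0.2337 0.003 ]
top (263, 273) [0.3607 0.1931 0.003 ]
top (364, 253) [ 0.3941 -0.1055  0.003 ]
top (255, 176) [0.6477 0.1991 0.026 ]
top (351, 235) [ 0.4475 -0.0705  0.026 ]
scene (297, 168) [ 0.4513 -0.0666  0.026 ]
scene (364, 231) [0.6505 0.2063 0.026 ]
top (474, 217) [ 0.4721 -0.44    0.0145]
top 229 ((302.2459411621094, 195.7049102783203), (6.156430244445801, 44.18144226074219), 84.80557250976562)
[279.96725 194.63934] [0.578  0.1255 0.053 ]
[323.96725 190.63934] [ 0.5794 -0.0026  0.053 ]
[324.52463 196.77048] [ 0.5611 -0.0026  0.053 ]
[280.52463 200.77048] [0.5598 0.125  0.053 ]
ctr [0.56956594 0.06137328 0.053     ]
scene 1097 ((324.5, 201.0), (32.0, 59.0), 90.0)
[295. 185.] [ 0.5475 -0.044   0.053 ]
[354. 185.] [0.5004 0.1443 0.053 ]
[354. 217.] [0.6253 0.1682 0.053 ]
[295. 217.] [ 0.6694 -0.008   0.053 ]
ctr [0.58771435 0.06560749 0.053     ]
```

View pics/tc.png

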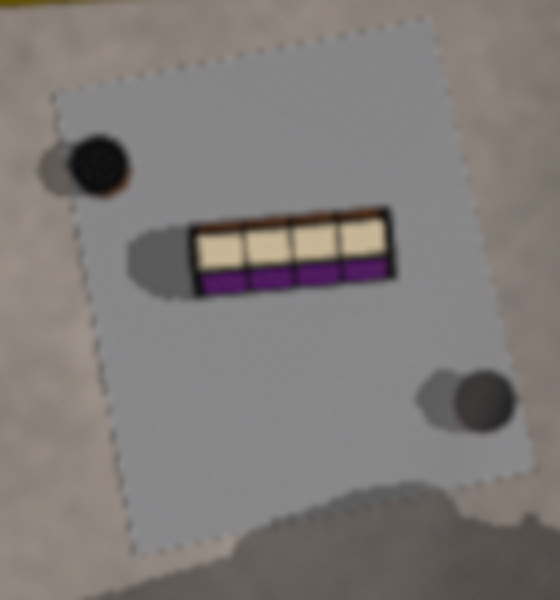

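View pics/sc.png

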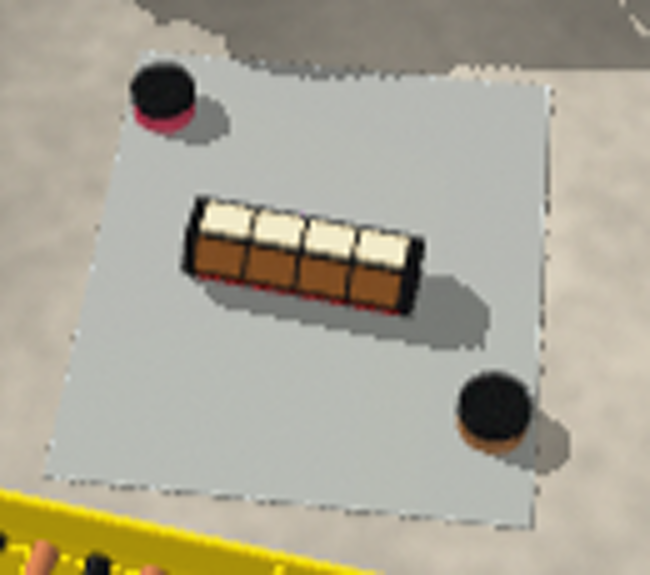

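```bash
cat >> h.py <<'E'
from scipy.spatial.transform import Rotation as R
def tgt_rot(psi,tilt):
    x=np.array([np.sin(tilt)*np.cos(psi),np.sin(tilt)*np.sin(psi),-np.cos(tilt)])
    y=np.array([-np.sin(psi),np.cos(psi),0]);out=[]
    for s in(1,-1):
        out.append(R.from_matrix(np.c_[x,s*y,np.cross(x,s*y)]))
    return out
def pl(pos,psi,tilt):
    s=r.get_state();R0=R.from_quat(s["eef_rot"]);p=np.array(s["tool_pos"])
    print("t",s["clock"],"p",p.round(4),"F",np.round(s["contact_force"],1),"open",round(s["opening"],3))
    d=R0.inv().apply(np.array(pos)-p)*100;print("shift cm",d.round(2),"norm",np.linalg.norm(d).round(2))
    for T in tgt_rot(psi,tilt): print("turn",(R0.inv()*T).as_rotvec().round(3))
    print("axes x,y,z in world",R0.as_matrix().T.round(3).tolist(),"q",np.round(s["q"],2))
E
python3 - <<'E'
from h import *
o=np.array([230,135])
def c(u,v):return np.array([u,v])/4+o
fl=onz("top",c(190,225),.028);fr=onz("top",c(388,207),.028);nl=onz("top",c(197,297),.028);nr=onz("top",c(396,278),.028)
for p in(fl,fr,nl,nr):print(p.round(4))
for a,b in((fl,fr),(nl,nr)):print(np.degrees(np.arctan2(-(b-a)[0]*-1,-(b-a)[1])),np.linalg.norm(a-b))
o=np.array([265,150])
def c(u,v):return np.array([u,v])/5+o
a=onz("scene",c(200,197),.053);b=onz("scene",c(424,236),.053);a2=onz("scene",c(188,234),.053);b2=onz("scene",c(410,266),.053);print(a,b,a2,b2)
al=onz("scene",c(185,272),.028);bl=onz("scene",c(410,314),.028);print("far mid edge",al,bl)
pl([.49,.06,.2],0,0)
E
```

```text
[0.5947 0.1343 0.028 ]
[ 0.5964 -0.0135  0.028 ]
[0.54   0.1324 0.028 ]
[ 0.5422 -0.0147  0.028 ]
0.6446596452935193 0.14781479810859158
0.8616771678682494 0.14712356694423923
[ 0.55735565 -0.0071561   0.053     ] [0.55328532 0.1407214  0.053     ] [ 0.58843825 -0.00651458  0.053     ] [0.5788697  0.13678112 0.053     ]
far mid edge [ 0.60061329 -0.00608531  0.028     ] [0.59773059 0.14205667 0.028     ]
t 0.1 p [ 0.2152 -0.5862  0.238 ] F [ 0.2  0.4 -0.3] open 1.001
shift cm [  3.88 -51.18 -48.08] norm 70.33
turn [-2.79e+00 -2.00e-03  1.00e-03]
turn [0.352 0.    0.002]
axes x,y,z in world [[-0.001, 0.001, -1.0], [0.345, -0.939, -0.002], [-0.939, -0.345, 0.0]] q [ 1.25  0.69 -0.19  1.57  0.16  0.9  -0.22]
```

```bash
python3 -m pendant '[[[0,0,0,0,-2.84,-2.67,6],[0,0,0,0,-2.84,-2.67,6],[0,0,0,0,-2.84,-2.67,6],[0,0,0,0,-2.84,-2.67,6],[0,0,0,0,-2.84,-2.67,6],[0,0,0,0,-2.84,-2.67,6],[0,0,0,0,-2.84,-2.67,6],[0,0,0,0,-2.84,-2.67,6],[0,0,0,0,-2.84,-2.67,6]]]' 20
python3 -m pendant '[[[0,0,0,0,-2.84,-2.67,6],[0,0,0,0,-2.84,-2.67,6],[0,0,0,0,-2.84,-2.67,6],[0,0,0,0,-2.84,-2.67,6],[0,0,0,0,-2.84,-2.67,6],[0,0,0,0,-2.84,-2.67,6],[0,0,0,0,-2.84,-2.67,6],[0,0,0,0,-2.84,-2.67,6],[0,0,0,0,-2.84,-2.67,6],[0,0,0,0,0,0,6]]]'
python3 -c "
from h import *
pl([.49,.062,.12],.015,0.35)"
```

```text
clock: 0.85
tool_pos: [0.353, -0.2622, 0.2386]
eef_rot: [-0.696, -0.124, 0.696, -0.124]
contact_force: [-0.2, 0.9, -0.7]
opening: 0.675
clock: 1.68
tool_pos: [0.4934, 0.0686, 0.2388]
eef_rot: [0.697, 0.13, -0.694, 0.126]
contact_force: [0.3, 1.6, 0.0]
opening: 0.68
t 1.6833 p [0.4934 0.0686 0.2388] F [0.3 1.6 0. ] open 0.68
shift cm [11.88  0.55  0.63] norm 11.91
turn [-2.756 -0.094  0.479]
turn [0.344 0.341 0.067]
axes x,y,z in world [[0.004, 0.007, -1.0], [0.356, -0.934, -0.005], [-0.934, -0.356, -0.006]] q [-0.14  0.52 -0.13  1.95  0.09  0.67 -1.53]
```

```bash
python3 -m pendant '[[[0.12,0,0,0,0,0,6],[0.12,0,0,0,0,0,6],[0.115,0,0,0,0,0,6],[0,0.117,0,0,0,0,6],[0,0.117,0,0,0,0,6],[0,0.117,0,0,0,0,6],[0,0,0,0,0,0,6]]]'
python3 -c "
from h import *
pl([.485,.062,.08],.015,0.35)"
```

```text
clock: 2.27
tool_pos: [0.4843, 0.0577, 0.2363]
eef_rot: [0.812, -0.002, -0.583, 0.001]
contact_force: [-1.1, -1.5, -0.2]
opening: 0.684
t 2.2667 p [0.4843 0.0577 0.2363] F [-1.1 -1.5 -0.2] open 0.684
shift cm [14.83 -0.5   4.92] norm 15.64
turn [ 3.127 -0.015 -0.039]
turn [-0.015  0.025 -0.01 ]
axes x,y,z in world [[0.319, -0.005, -0.948], [-0.002, -1.0, 0.004], [-0.948, 0.001, -0.319]] q [-0.39  0.44  0.16  2.28  0.12  0.11 -1.94]
```

```bash
python3 -m pendant '[[[0,-0.1,0,0,0,0,6],[0.01,0,0,3,0,0,6],[0,0,0,3,0,1,6],[0,0,0,3,0,1,6],[0,0,0,2,0,1,6],[0,0,0,0,0,0,6]]]'
python3 -c "
from h import *
pl([.50,.062,.08],.015,0.2)"
```

```text
clock: 2.77
tool_pos: [0.4949, 0.058, 0.1429]
eef_rot: [0.779, -0.007, -0.628, -0.002]
contact_force: [-0.3, -0.2, -0.2]
opening: 0.679
t 2.7667 p [0.4949 0.058  0.1429] F [-0.3 -0.2 -0.2] open 0.679
shift cm [ 6.25 -0.44  0.85] norm 6.32
turn [ 3.115 -0.017  0.022]
turn [-0.027 -0.014 -0.011]
axes x,y,z in world [[0.212, -0.008, -0.977], [-0.013, -1.0, 0.005], [-0.977, 0.012, -0.212]] q [-0.29  0.65  0.06  2.24  0.48  0.05 -2.3 ]
```

```bash
python3 -m pendant '[[[0,-0.1,0,0,0,0,6],[0,-0.1,0,0,0,0,6],[0,0,0,2,-0.3,-1,6],[0,0,0,2,0,-1,6],[0,0,0,1,0,0,6],[0,0,0,0,0,0,6]]]'
python3 -c "
from h import *
pl([.515,.062,.02],.015,0.0)"
```

```text
clock: 3.27
tool_pos: [0.516, 0.0606, 0.0936]
eef_rot: [0.719, -0.007, -0.695, -0.004]
contact_force: [-1.0, -0.0, 0.7]
opening: 0.68
t 3.2667 p [0.516  0.0606 0.0936] F [-1.  -0.   0.7] open 0.68
shift cm [ 7.35 -0.16  0.35] norm 7.36
turn [ 3.111 -0.007  0.053]
turn [-0.03  -0.034 -0.004]
axes x,y,z in world [[0.034, -0.004, -0.999], [-0.015, -1.0, 0.004], [-0.999, 0.015, -0.034]] q [-0.1   0.78 -0.19  2.03  0.45  0.33 -2.24]
```

```bash
python3 -m pendant '[[[-0.03,0,0,2.5,0,0.2,6],[0,0.05,0,2.5,0,0,6],[0,0,0,1.8,0,0.1,6],[0,0,0,0.9,0,0.2,6],[0,0,0,0,0,0,6]]]'
python3 - <<'E'
from h import *
for n in("scene","top"): cv2.imwrite(f"pics/{n}1.png",cv2.resize((eyes.snapshot(n)[100:300,200:440,::-1]),None,fx=3,fy=3))
pl([.515,.062,.015],.015,0.0)
E
```

```text
clock: 3.68
tool_pos: [0.5152, 0.061, 0.0176]
eef_rot: [0.736, 0.004, -0.677, 0.008]
contact_force: [0.3, -0.5, 0.4]
opening: 0.68
t 3.7833 p [0.5166 0.0611 0.0191] F [ 1.3  0.4 -0.2] open 0.681
shift cm [ 0.39 -0.1   0.19] norm 0.45
turn [-3.137  0.008 -0.134]
turn [ 0.002 -0.086 -0.005]
axes x,y,z in world [[0.086, -0.004, -0.996], [0.016, -1.0, 0.005], [-0.996, -0.017, -0.086]] q [-0.22  0.92 -0.01  2.1   0.67  0.05 -2.44]
```

View pics/scene1.png

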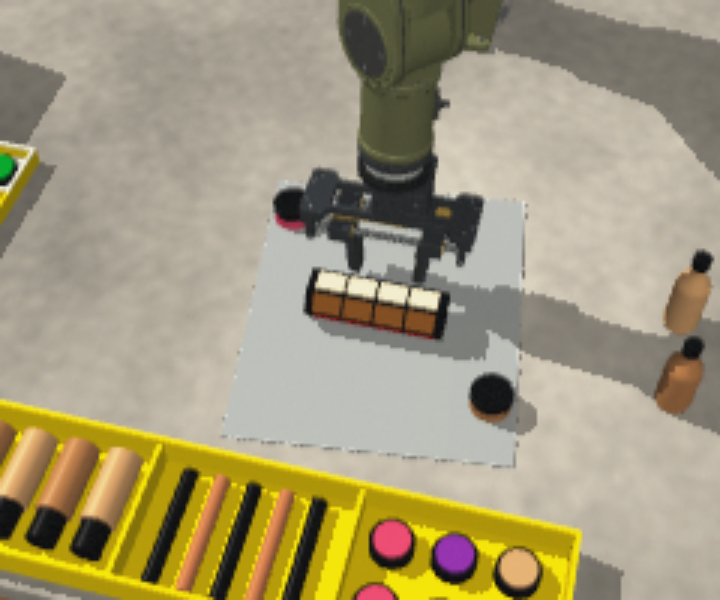

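View pics/top1.png

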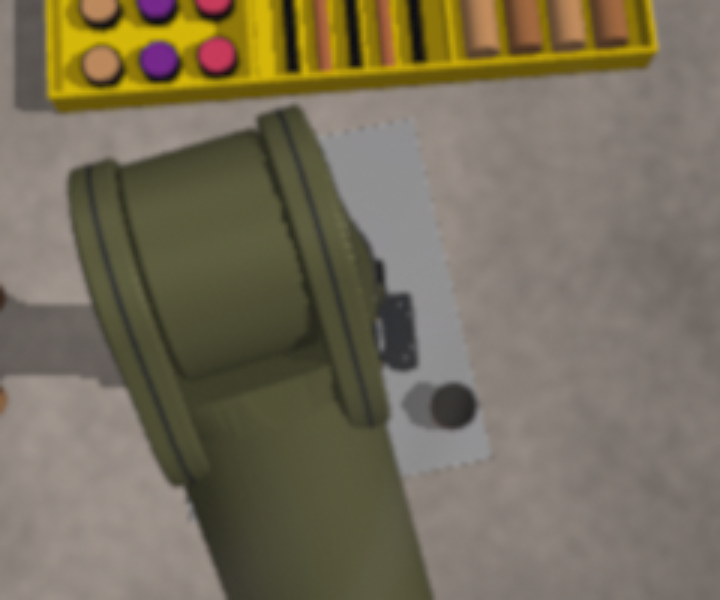

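```bash
python3 -m pendant '[[[0,-0.05,0,0.1,0,-0.6,6],[0,0,0,0.1,0,-0.3,6],[0,0,0,0,0,-0.2,6],[0,0,0,0,0,0,6]]]'
python3 -m pendant '[[[0,0,0,0,0,-0.2,6],[0,0,0,0,0,0,6]]]'
python3 -m pendant '[[[0,0,0,0,0,-0.2,6],[0,0,0,0,0,0,6]]]'
python3 -c "
from h import *
pl([.53,.062,.015],.015,0.0)"
```

```text
clock: 4.12
tool_pos: [0.5284, 0.0608, 0.0177]
eef_rot: [0.72, 0.004, -0.694, 0.006]
contact_force: [0.0, -0.2, -0.1]
opening: 0.68
clock: 4.28
tool_pos: [0.5294, 0.061, 0.0172]
eef_rot: [0.72, 0.004, -0.694, 0.007]
contact_force: [-0.4, 0.3, 0.6]
opening: 0.676
clock: 4.45
tool_pos: [0.5313, 0.0613, 0.017]
eef_rot: [0.719, 0.004, -0.695, 0.007]
contact_force: [-0.5, 0.1, 0.5]
opening: 0.682
t 4.45 p [0.5313 0.0613 0.017 ] F [-0.5  0.1  0.5] open 0.682
shift cm [ 0.19 -0.08  0.13] norm 0.25
turn [-3.14   0.008 -0.055]
turn [ 0.001 -0.035 -0.005]
axes x,y,z in world [[0.035, -0.004, -0.999], [0.016, -1.0, 0.005], [-0.999, -0.016, -0.035]] q [-0.11  0.94 -0.16  2.    0.67  0.22 -2.42]
```

```bash
python3 -m pendant '[[[0,0,0,0,0,-0.2,6],[0,0,0,0,0,0,6]]]'
python3 -m pendant '[[[0,0,0,0,0,-0.2,6],[0,0,0,0,0,0,6]]]'
python3 - <<'E'
from h import *
cv2.imwrite("pics/scene2.png",cv2.resize((eyes.snapshot("scene")[150:260,260:400,::-1]),None,fx=5,fy=5))
E
```

```text
clock: 4.62
tool_pos: [0.5323, 0.0611, 0.0169]
eef_rot: [0.719, 0.004, -0.695, 0.008]
contact_force: [-2.8, -0.2, 1.8]
opening: 0.681
clock: 4.78
tool_pos: [0.5351, 0.0612, 0.017]
eef_rot: [0.719, 0.004, -0.695, 0.007]
contact_force: [-2.3, -0.1, 0.0]
opening: 0.681
```

View pics/scene2.png

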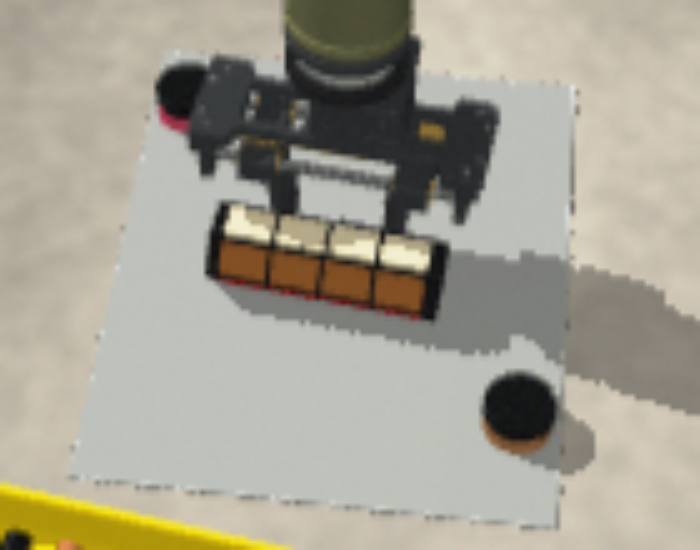

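Both fingers are touching the bar at about 2.5 N, and it still lies flat. I'll now heave it along the arc.

```bash
python3 -m pendant '[[[0,0,0,-0.35,0,-0.3,6],[0,0,0,-0.35,0,-0.3,6],[0,0,0,-0.3,0,-0.3,6],[0,0,0,-0.3,0,-0.35,6],[0,0,0,0,0,0,6]]]'
python3 - <<'E'
from h import *
cv2.imwrite("pics/scene3.png",cv2.resize((eyes.snapshot("scene")[150:260,260:400,::-1]),None,fx=5,fy=5))
E
```

```text
clock: 5.25
tool_pos: [0.5505, 0.0618, 0.0317]
eef_rot: [0.721, 0.004, -0.693, 0.006]
contact_force: [0.7, 0.6, -0.6]
opening: 0.681
```

View pics/scene3.png

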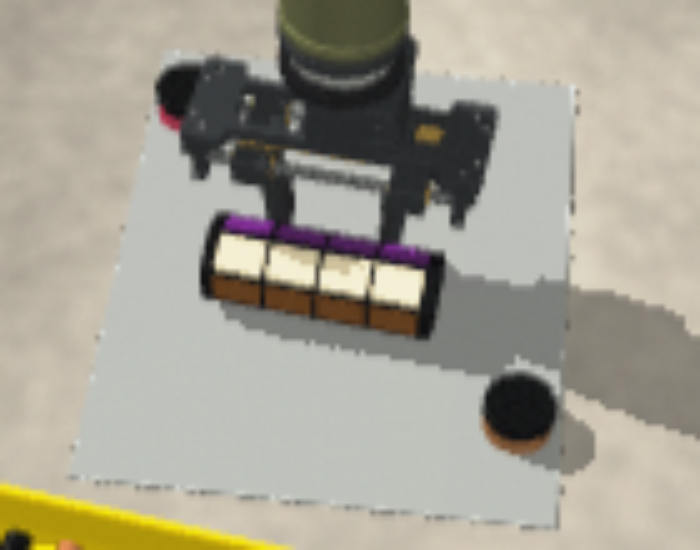

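```bash
python3 -m pendant '[[[0,0,0,-0.2,0,-0.25,6],[0,0,0,-0.2,0,-0.3,6],[0,0,0,0,0,0,6],[0,0,0,0,0,0,6],[0,0,0,0,0,0,6]]]'
python3 - <<'E'
from h import *
cv2.imwrite("pics/scene4.png",cv2.resize((eyes.snapshot("scene")[150:260,260:400,::-1]),None,fx=5,fy=5))
E
```

```text
clock: 5.72
tool_pos: [0.5529, 0.0617, 0.0347]
eef_rot: [0.719, 0.004, -0.694, 0.007]
contact_force: [-0.0, -0.2, 0.2]
opening: 0.681
```

View pics/scene4.png

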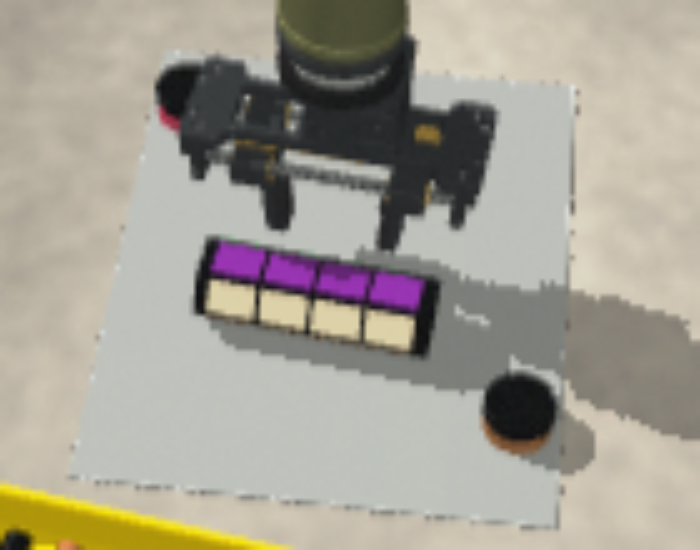

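Violet is up and the bar is flat and straight. Now the second roll.

```bash
python3 -m pendant '[[[0,0,0,0,0,0.3,6],[0,0,0,0.9,0,0,6],[0,0,0,0.9,0,0,6],[0,0,0,0,0,0,6],[0,0,0,0,0,-0.4,6],[0,0,0,0,0,-0.4,6],[0,0,0,0,0,-0.2,6],[0,0,0,0,0,0,6]]]'
python3 -m pendant '[[[0,0,0,0,0,-0.2,6],[0,0,0,0,0,0,6]]]'
python3 -m pendant '[[[0,0,0,0,0,-0.2,6],[0,0,0,0,0,0,6]]]'
python3 -c "
from h import *
pl([.53,.062,.015],.015,0.0)"
```

```text
clock: 6.43
tool_pos: [0.5618, 0.0617, 0.0173]
eef_rot: [0.72, 0.004, -0.694, 0.007]
contact_force: [-0.1, 0.1, -0.4]
opening: 0.682
clock: 6.6
tool_pos: [0.5631, 0.0617, 0.0173]
eef_rot: [0.72, 0.004, -0.694, 0.007]
contact_force: [0.2, -0.2, -0.3]
opening: 0.679
clock: 6.77
tool_pos: [0.5643, 0.0617, 0.0172]
eef_rot: [0.719, 0.004, -0.695, 0.007]
contact_force: [-0.2, -0.6, 0.6]
opening: 0.681
t 6.7667 p [0.5643 0.0617 0.0172] F [-0.2 -0.6  0.6] open 0.681
shift cm [ 0.1  -0.09  3.43] norm 3.44
turn [-3.14   0.007 -0.054]
turn [ 0.001 -0.035 -0.005]
axes x,y,z in world [[0.035, -0.004, -0.999], [0.016, -1.0, 0.005], [-0.999, -0.016, -0.035]] q [-0.06  0.96 -0.23  1.9   0.65  0.33 -2.37]
```

```bash
python3 -m pendant '[[[0,0,0,0,0,-0.2,6],[0,0,0,0,0,0,6]]]'
python3 -m pendant '[[[0,0,0,0,0,-0.2,6],[0,0,0,0,0,0,6]]]'
python3 -m pendant '[[[0,0,0,0,0,-0.2,6],[0,0,0,0,0,0,6]]]'
```

```text
clock: 6.93
tool_pos: [0.5654, 0.0616, 0.0171]
eef_rot: [0.719, 0.004, -0.695, 0.007]
contact_force: [-3.9, -0.1, 2.4]
opening: 0.684
clock: 7.1
tool_pos: [0.5682, 0.0617, 0.0172]
eef_rot: [0.719, 0.004, -0.695, 0.007]
contact_force: [-3.3, 0.5, 0.7]
opening: 0.685
clock: 7.27
tool_pos: [0.571, 0.0618, 0.0173]
eef_rot: [0.72, 0.004, -0.694, 0.007]
contact_force: [-2.4, 0.6, 0.5]
opening: 0.683
```

```bash
python3 -m pendant '[[[0,0,0,-0.35,0,-0.25,6],[0,0,0,-0.35,0,-0.3,6],[0,0,0,-0.3,0,-0.3,6],[0,0,0,-0.3,0,-0.35,6],[0,0,0,-0.2,0,-0.25,6],[0,0,0,0,0,0,6],[0,0,0,0,0,0,6],[0,0,0,0,0,0,6]]]'
python3 - <<'E'
from h import *
cv2.imwrite("pics/scene5.png",cv2.resize((eyes.snapshot("scene")[150:260,260:400,::-1]),None,fx=5,fy=5))
E
```

```text
clock: 7.93
tool_pos: [0.5848, 0.0622, 0.0329]
eef_rot: [0.72, 0.004, -0.694, 0.007]
contact_force: [0.4, 0.2, -1.1]
opening: 0.681
```

View pics/scene5.png

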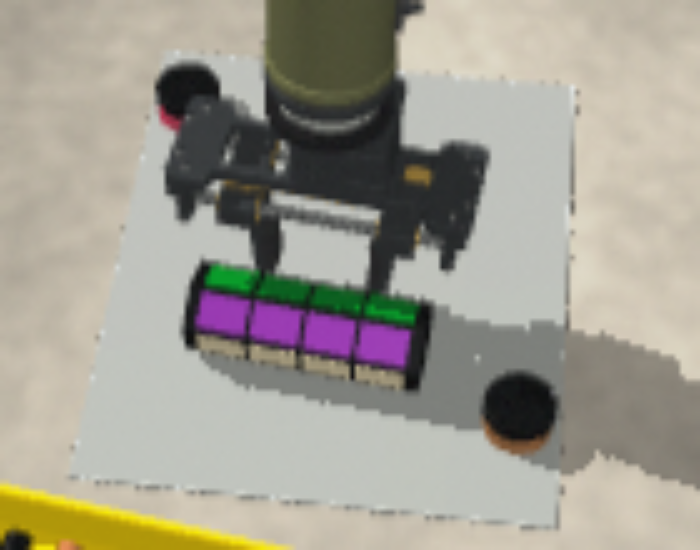

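```bash
python3 -m pendant '[[[0,0,0,-0.15,0,-0.25,6],[0,0,0,-0.15,0,-0.25,6],[0,0,0,0,0,0,6],[0,0,0,0,0,0,6],[0,0,0,0,0,0,6]]]'
python3 - <<'E'
from h import *
cv2.imwrite("pics/scene6.png",cv2.resize((eyes.snapshot("scene")[150:260,260:400,::-1]),None,fx=5,fy=5))
E
```

```text
clock: 8.4
tool_pos: [0.5894, 0.0622, 0.0361]
eef_rot: [0.719, 0.004, -0.695, 0.007]
contact_force: [-0.1, 0.3, 0.7]
opening: 0.68
```

View pics/scene6.png

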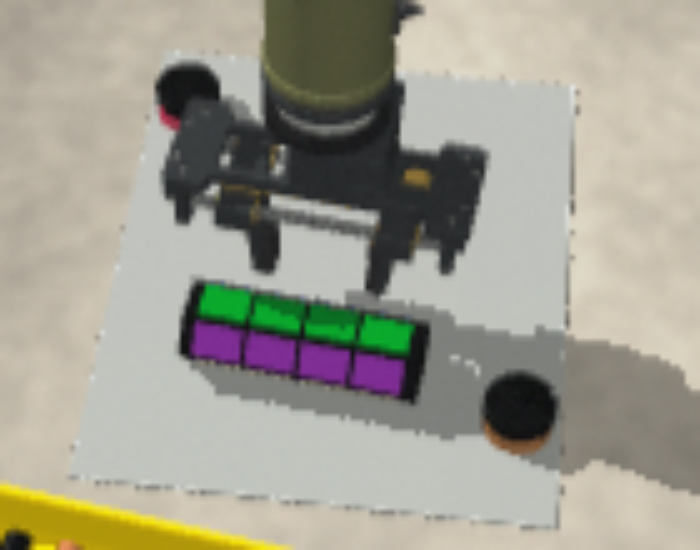

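Green is up. I'll back off, rise and retreat, then check.

```bash
python3 -m pendant '[[[0,0,0,-0.3,0,1,6],[0,0,0,-1,0,1,6],[0,0,0,-3,0,0.5,6],[0,0,0,-4,0,0,6],[0,0,0,-4,0,0,6],[0,0,0,-4,1,0,6],[0,0,0,-2,3,0,6],[0,0,0,0,4,0,6],[0,0,0,0,4,0,6],[0,0,0,0,4,0,6]]]'
python3 -m pendant '[[[0,0,0,0,4,0,6],[0,0,0,0,4,0,6],[0,0,0,0,4,0,6],[0,0,0,0,3,0,6],[0,0,0,0,0,0,6],[0,0,0,0,0,0,6],[0,0,0,0,0,0,6],[0,0,0,0,0,0,6]]]'
python3 - <<'E'
from h import *
for n in("scene","top"): cv2.imwrite(f"pics/{n}7.png",(eyes.snapshot(n)[:,:,::-1]))
E
```

```text
clock: 9.28
tool_pos: [0.5603, -0.099, 0.2196]
eef_rot: [0.72, 0.004, -0.694, 0.008]
contact_force: [1.0, -0.5, -1.2]
opening: 0.678
clock: 9.95
tool_pos: [0.5631, -0.2452, 0.2196]
eef_rot: [0.719, 0.006, -0.694, 0.008]
contact_force: [-0.8, 0.3, 0.1]
opening: 0.683
```

View pics/scene7.png

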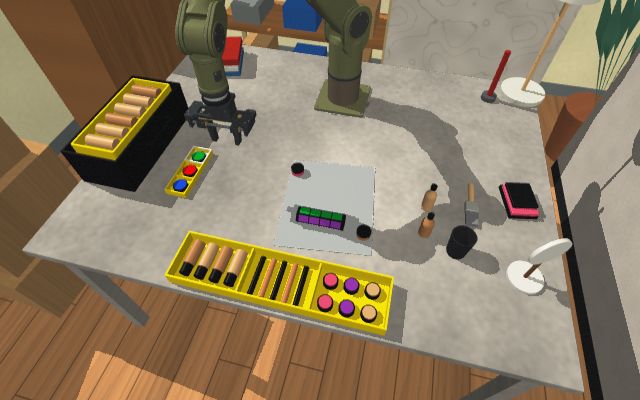

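View pics/top7.png

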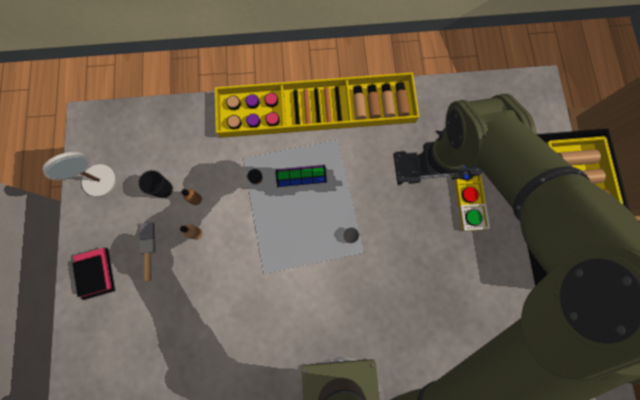

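The bar is at (302,175) in the top view: green up, blue on the robot side, inside the mat edges. The pots are still at (255,176) and (351,235), and the bottles, brush, cup and compacts look unmoved. The arm is clear.

```bash
python3 -c "
from plant import r
print(r.get_state()['clock'],r.finish_job())"
```

```text
the job is handed in; nothing more can be done
10.05 None
```

The palette bar now lies flat with green facing up, matching the green compact in the white-edged pocket, and I handed the job in at about 10 s. I rolled it two faces away from the robot, ivory to violet to green. Both open fingers pushed its near edge in and up, and it never left the mat.

- **Last pictures:** they show the bar flat and wholly on the mat, a few centimetres clear of the tan pot. The arm was clear and touching nothing.
- **Surroundings:** the pots are at the same pixel positions as before. The bottles, brush, cup and compacts look unmoved, though I judged those by eye. In the top view the arm covered most of the blue compact, but the scene view showed it in place.
- **Forces:** the readings I saw during the rolls stayed under about 5 N.
- **What didn't go to plan:** I first tilted the tool forward to hook under the edge, but that brought joint 6 to 0.05 rad, close to its 0.04 limit. I rolled with the tool nearly vertical instead.

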